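Lock a linear drive by feeling for its hidden socket

ROBOT

A 6-joint arm with a two-finger parallel gripper is mounted at the origin on the work surface. World frame = base frame: x ahead of the robot, y to its left, z up, the work surface at z = 0. Lengths are in m, angles in degrees, forces in N, time in s.
With the tool pointing down it reaches from about 0.35 to 0.875 m from the base axis. Payload 4.2 kg.
Tool frame: the origin (TCP) lies at the very end of the fingers, on their centre line; the grasp point (between the pads) lies 19 mm behind it; z points along the fingers, x is the direction in which the jaws open and shut, and the axes are right-handed (so a half turn about z gives the same grasp; the last joint's range is limited). The gripper opens to 87 mm and grips with 3 to 60 N. Pads are 19 mm wide; open, the fingers measure 117 mm over their backs; the gripper's body (75 mm by 190 mm) begins 51 mm behind the grasp point.
Start: joints at [-53.938, 22.042, 0.453, 0, -68.411, -14.817], TCP at [0.226, -0.582, 0.223] pointing down, gripper open.
Joint ranges: [-179.83, 179.83], [-69.29, 118.12], [-61.27, 80.66], [-181.25, 117.63], [-171.15, -9.14], [-177.46, 177.46]. Speed limits (degrees/s): [159.86, 159.86, 180, 180, 180, 180].

INTERFACE

Orientations are given as a 3x3 rotation matrix whose columns are the frame's x, y, z axes.
In Python, from station import r gives the robot as it stands.
- The arm moves only by the shell command python3 -m jog 'ROWS' [OPENING]. ROWS is JSON, a list of rows, each a list of 2 entries, a list of its own where there are three numbers: the shift along the tool's x, y, z in m, then the turn, a rotation vector about the tool's x, y, z in units of 5 degrees (1.0 is 5 degrees). A call has exactly 10 rows; each row is the pose to reach, as a shift and turn from the pose commanded when the call began, along the tool's axes at that moment; what a row does not reach only later rows make up. A row lasts 1/12 s, in which the tool goes at most 41.7 mm and 7.16 degrees, less where a joint would pass 70% of its speed; a pose out of reach is approached as far as the arm can. A call with a gripper value outside its range is refused whole. OPENING is the finger opening in m, from 0 to 0.087, set as the call begins (- or left out, the last holds). The fingers move at their own pace and stop on an object; the grip force is fixed at half the most. Time passes only in rows, so rows that repeat a pose let the fingers close, or fill a call up. It gives the time, the measured TCP pose, the force and the opening at its end, in the units of the state.
- r.sense(): the state, without advancing time (a new reading comes with each control period).
- r.capture(name): name is "scene" or "side" or "wrist"; returns (picture, depth): 420x560x3 uint8, blue, green, red; 420x560 float32, m along the optical axis (not along the pixel's ray), 0 where there is no reading.
- r.calibration(name): a dict with "fx", "fy", "cx", "cy" (pixels), "R" (3x3) and "t" (3): a world point X has camera coordinates R X + t; the wrist camera has in their place "tool_from_camera" (4x4, takes a point from camera to tool coordinates, whose origin is the TCP and whose axes are the tool frame's). Camera axes: x right, y down, z forward; pixel columns grow to the right and rows downward; lengths in m; the calibration is good to about 2 mm. A picture is of the moment at which its call begins: read the wrist's pose just before it. calibration takes no time and is no camera call.
- r.finish_job(): hands the job in, once; it reports no verdict.
Trained networks look in the newest picture that a camera, given by its name, has taken for a name from the list of things; names that differ only in an ending like _2 or _b are one class to them, and where a whole thing is asked for, a point or a joint stands for the part that bears it (a point fixed in the world has none). Each returns a list of dicts, best first, with "confidence" (0 to 1); they miss things now and then, are a little off and sometimes report something else, mostly with a low value. They report only what shows in the picture. A call takes as long as a camera call. They do not tell look-alikes from the thing itself.
- r.cut_out(query, camera): "region" (420x560 bool, what is visible of it) and "uv" ([column, row] in pixels, amid what is visible of it).
The state is a dict: "time_s": time; "joints": joint angles; "joint_velocities": joint speeds; "effort": joint torques, N m; "tcp_pos": TCP position; "ee_rot": TCP orientation; "wrist_force": force on the tool from outside, world axes, zero at the start; "moment": the same for the moment, N m; "gripper_width": opening from 0.0 (shut) to 1.0 (fully open).
Only numpy, scipy, OpenCV 4.12 (cv2) and the standard library are available. Lean on these libraries where they do the work, as an engineer would, in place of code of your own. Each camera call takes 0.05 s, during which the arm holds its last target.

TASK

Lock the linear drive for service: take the red-handled lock pin out of the rack and feel along the black cover band in the drive's groove with its tip until it drops into the lock socket hidden in the band, then seat the pin fully home, upright with its collar on the drive's top face, and let go. Feel gently: at no time push on the drive with more than 25 N, and leave the other pins and the things lying about where they are.

Things in the scene. Friction and masses are not known exactly. Their poses are not given: they have to be found in the camera images.
- drive: Linear drive bolted to the bench: silver extrusion 400 long (its x) x 90 wide (y) x 70 high, blue end plates (418 long overall), black motor on its +x end reaching 286 mm from the origin. Origin: centre of the underside, on the bench. Never moves. Along the middle of its flat top runs an open groove, 14 wide with vertical walls, from x = -85 to +85 mm.
- slot (a point): Centre of the groove, level with the drive's top face, 70 mm above the bench; axes as the drive. The groove's floor is a smooth black cover band 4 mm below the top face. The band is sprung: it starts to sink at about 2 N, then about 1 N more per mm, to a hard stop 8 mm down (about 10 N); it does not move along x.
- slot_near (a point): The -x end of the groove, on its middle line, level with the top face, 85 mm from point slot. The one lock socket is a 13 mm round hole through the band with a 1 mm bevel, on the groove's middle line, anywhere from 30 to 140 mm from this end. A flush black dust plug fills it, so it cannot be seen.
- slot_far (a point): The +x end of the groove, level with the top face. By feel: where the sliding pin comes over the socket the dust plug gives way, the band springs back up round the tip and the upward force drops to almost nothing; on sliding further the tip meets the socket's wall and the sideways force rises.
- plug (a joint): How far the dust plug in the hidden socket is pushed down relative to the band, in m: 0 flush, 0.026 when the pin is fully home. It yields to 0.1 to 0.3 N. It does not tell where the socket is.
- lockpin: Lock pin with a square red handle, 80 long, 70 to 120 g. Origin: centre of its tip; z up along the pin. Steel shaft 9 diameter from z = 0 to 30 with a 2 mm bevelled tip, collar 28 diameter from 30 to 35, handle 18 x 18 (sides along x, y) from 35 to 80. It starts upright in any one of the rack's holes. Fully home, its collar rests on the drive's top face, tip 30 mm below that face.
- pin_grip (a point): Good place to hold the lock pin: on the axis of its handle, 60 mm above the tip.
- rack: Fixed wooden rack block, 180 long (x) x 60 wide (y) x 40 high, origin centre of underside. Three 12 mm holes on its middle line at x = -60, 0, +60 mm, a pin in each: collar on the rack's top, tip 10 mm above the bench, lock pin's handle sides parallel to the rack's within 0.05 rad. Fingers fit either side of the row (closing along y); lift 35 mm to clear.
- bluepin: Bystander: pin of the same form with a round blue handle, in the rack. Origin at its tip. Leave in place.
- yellowpin: Bystander: pin of the same form with a round yellow handle, in the rack. Origin at its tip. Leave in place.
- gear: Bystander: loose brass gear, 41 diameter, 16 high, lying on the bench between drive and rack. Origin centre of underside.
- squeeze: Bystander: white squeeze bottle with red cap, 60 diameter, 150 high, standing to the side. Origin centre of underside.
- driver: Bystander: screwdriver lying on the bench at the robot's right.
- spanner: Bystander: wrench lying on the bench at the robot's left.
- cleaner: Bystander: brass tip-cleaner pot, 76 diameter, 60 high, standing to the side. Origin centre of underside.
Not all that is in view belongs to the job. What is meant by the lockpin is not green, and is the smaller of those in its own colour. Of the things shaped like the rack, the wooden one is meant.

How it is judged (in metres and radians):
On the way, in this order (a step that is already met when the one before it is completed fails the run):
1. the lock pin has been lifted out of the rack (z of lockpin in the frame of rack above 0.045 m), for 0.1 s.
2. the pin's tip has dropped into the hidden socket (dust plug pushed down more than 2.5 mm) (value of joint plug above 0.0025 m), for 0.1 s.
At the end, for the whole second after the job is handed in: The lock pin stands in the socket, dust plug pushed in more than 23 mm, its tip less than 43 mm above the bench (40 when home: collar within 3 mm of the drive's top face), less than 0.12 rad from upright, at rest and released (value of joint plug above 0.023 m and z of lockpin in the frame of drive below 0.043 m and angle between lockpin's own z axis and vertical below 0.12 rad and linear speed of lockpin below 0.02 m/s and contact force between lockpin and the fingers below 0.05 N); the robot touches nothing.
It fails at once if the lock pin pushes on the drive, its band or its socket with more than 25 N (contact force between lockpin and drive above 25 N).
It fails at once if the robot itself pushes on the drive with more than 25 N (contact force between the arm and drive above 25 N).
It fails at once if the fingers push on the drive with more than 25 N (contact force between the fingers and drive above 25 N).
It fails at once if another pin or a loose thing on the bench is moved more than 30 mm (distance of any of bluepin, yellowpin, gear, squeeze, driver, spanner, cleaner from where it was at the start of the episode above 0.03 m).
It fails at once if another pin is tipped over (angle between any of bluepin, yellowpin's own z axis and vertical above 0.5 rad).
It also fails if it takes over 72 s, if anything falls off the work surface, if the arm or the gripper's body presses on something with over 40 N, if the wrist force passes 120 N, or if a joint passes its speed limit or range.

## Working session

There is one attempt and no reset: what is moved stays moved. The work goes in short steps, Python scripts to look and compute and a shell command to move; the robot and the scene stay as the last step left them, time stands still between calls to the robot, and variables do not carry over. Pictures are saved under pics/ and viewed, and the job is handed in when it is done.

```bash
ls; mkdir -p pics
python3 - <<'E'
from station import r
import cv2,numpy as np
s=r.sense(); print(s)
for n in ("scene","side"):
    im,d=r.capture(n); cv2.imwrite(f"pics/{n}0.png",im); np.savez(f"{n}0.npz",im=im,d=d)
    c=r.calibration(n); print(n,c)
print(r.calibration("wrist"))
E
```

```text
pics
{'time_s': 0.0, 'joints': array([-5.39385841e+01,  2.20903351e+01,  3.80249406e-01, -2.97441137e-02,
       -6.84096411e+01, -1.48176089e+01]), 'joint_velocities': array([-0.10090256, -0.05937741,  0.01669883, -0.08926855,  0.01390491,
       -0.11241166]), 'effort': array([-1.68698778e-03, -3.90668499e+01,  1.87404531e+01,  4.21995118e+00,
        1.09613239e-02, -1.97074805e-04]), 'tcp_pos': array([ 0.22627952, -0.58196233,  0.22146533]), 'ee_rot': array([[-3.62157877e-01,  9.32116391e-01, -8.39819040e-04],
       [ 9.32114305e-01,  3.62158844e-01,  1.97333512e-03],
       [ 2.14352591e-03, -6.81484828e-05, -9.99997700e-01]]), 'wrist_force': array([ 0.22539757,  0.10506037, -0.15255909]), 'moment': array([ 0.00798434, -0.00506855, -0.02571339]), 'gripper_width': 1.0017962349278258}
scene {'fx': 409.34431815195927, 'fy': 409.34431815195927, 'cx': 279.44598917682595, 'cy': 201.17305113817338, 'R': array([[-0.36530503,  0.93073261, -0.01700139],
       [ 0.73578331,  0.27750477, -0.61774916],
       [-0.57024132, -0.23817622, -0.78619141]]), 't': array([ 0.22062263, -0.36967862,  1.55674288])}
side {'fx': 415.2857676403096, 'fy': 415.2857676403096, 'cx': 280.88356775637953, 'cy': 202.2413443231147, 'R': array([[ 0.99802371, -0.05780252,  0.02464857],
       [-0.00846681, -0.51237134, -0.85872226],
       [ 0.06226553,  0.85681648, -0.51184815]]), 't': array([-0.57336595,  0.07258782,  0.95623281])}
{'fx': 356.8082349685936, 'fy': 356.8082349685936, 'cx': 282.60090925479545, 'cy': 210.95966526991853, 'tool_from_camera': array([[ 9.99999703e-01,  5.31558329e-04, -5.58012508e-04,
         3.23848415e-04],
       [-3.37216262e-04,  9.52869693e-01,  3.03379687e-01,
        -8.40337801e-02],
       [ 6.92977207e-04, -3.03379409e-01,  9.52869589e-01,
        -1.62400099e-01],
       [ 0.00000000e+00,  0.00000000e+00,  0.00000000e+00,
         1.00000000e+00]])}
```

View pics/scene0.png

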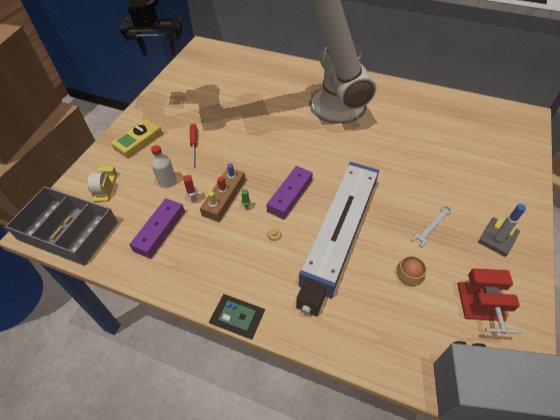

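View pics/side0.png

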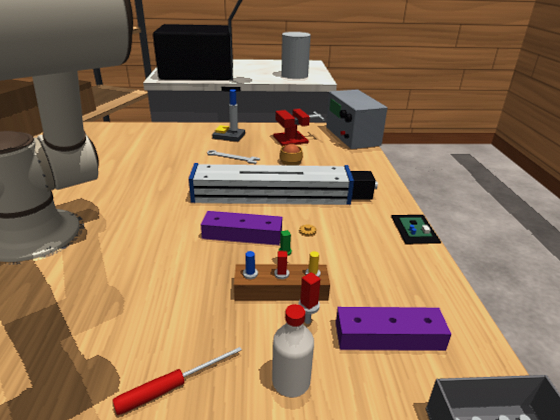

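Possible lock pins in the scene view: red in the wooden rack (221,185), a larger-looking red one standing at (189,187), and green at (245,198). Possible racks: wooden (223,194), and purple at (290,192) and (158,227). By the description it's the smaller red pin, which sits in the wooden rack. Next: a close crop and measurements.

```bash
cat > h.py <<'E'
import numpy as np,cv2
from station import r
def world(n,d,u,v,pose=None):
    c=r.calibration(n); z=d if np.ndim(d)==0 else d[int(round(v)),int(round(u))]
    p=np.array([(u-c['cx'])/c['fx']*z,(v-c['cy'])/c['fy']*z,z])
    if n=='wrist':
        T=c['tool_from_camera']; p=T[:3,:3]@p+T[:3,3]; return pose[1]@p+pose[0]
    return c['R'].T@(p-c['t'])
def cloud(n,d,pose=None):
    c=r.calibration(n); v,u=np.mgrid[:d.shape[0],:d.shape[1]]
    p=np.stack([(u-c['cx'])/c['fx']*d,(v-c['cy'])/c['fy']*d,d],-1)
    if n=='wrist':
        T=c['tool_from_camera']; p=p@T[:3,:3].T+T[:3,3]; return p@pose[1].T+pose[0]
    return (p-c['t'])@c['R']
E
python3 - <<'E'
from h import *
out=[]
for n,b in (("scene",(160,150,270,230)),("side",(220,220,340,320))):
    f=np.load(f"{n}0.npz"); im,d=f['im'],f['d']
    x0,y0,x1,y1=b; out.append(cv2.resize(im[y0:y1,x0:x1],(400,290),interpolation=cv2.INTER_CUBIC))
    W=cloud(n,d)
    hsv=cv2.cvtColor(im,cv2.COLOR_BGR2HSV)
    red=((hsv[...,0]<6)|(hsv[...,0]>174))&(hsv[...,1]>170)&(hsv[...,2]>60)
    k,l,st,ce=cv2.connectedComponentsWithStats(red.astype(np.uint8))
    for i in range(1,k):
        if st[i,4]>25:
            P=W[l==i]; print(n,ce[i].round(),st[i,4],np.median(P,0).round(4),P.min(0).round(3),P.max(0).round(3))
    for q in ("drive","rack"):
        r.capture(n)
        for o in r.cut_out(q,n):
            P=W[o['region']&(d>0)]
            h=P[:,2].max()
            print(n,q,o['uv'],o['confidence'],o['region'].sum())
            z={'drive':.07,'rack':.04}[q]
            T=P[abs(P[:,2]-z)<.006][:,:2].astype(np.float32)
            if len(T)>20: print('  top',len(T),cv2.minAreaRect(T))
cv2.imwrite("pics/crop0.png",np.hstack(out))
E
```

```text
scene [193. 134.] 124 [ 0.3621 -0.4209  0.0239] [ 0.313 -0.448  0.015] [1.24  0.268 0.999]
scene [155. 149.] 53 [ 0.5722 -0.4043  0.1496] [ 0.557 -0.419  0.143] [1.24  0.268 0.999]
scene [187. 180.] 59 [ 0.6113 -0.2853  0.1046] [ 0.594 -0.3    0.088] [ 0.622 -0.273  0.11 ]
scene [220. 182.] 46 [ 0.5718 -0.2019  0.0866] [ 0.556 -0.208  0.054] [ 0.575 -0.194  0.093]
scene [494. 288.] 1110 [0.6428 0.569  0.0968] [0.591 0.268 0.01 ] [1.24  0.624 0.999]
scene [471. 304.] 407 [0.668  0.5397 0.0116] [0.606 0.268 0.005] [1.24  0.607 0.999]
scene drive [332.1, 237.7] 0.61 5414
  top 4555 ((0.5884785652160645, 0.1714087873697281), (0.09371219575405121, 0.4878242611885071), 87.7007827758789)
scene drive [411.6, 270.3] 0.34 621
scene rack [219.2, 200.7] 0.87 943
  top 630 ((0.5639495253562927, -0.2012704312801361), (0.06300859153270721, 0.1849668025970459), 87.59210205078125)
scene rack [156.3, 226.7] 0.76 1594
  top 1112 ((0.7464088797569275, -0.32365545630455017), (0.0651167780160904, 0.18127641081809998), 86.95551300048828)
scene rack [288.8, 191.9] 0.57 1283
  top 911 ((0.48505374789237976, 
[... 689 characters left out ...]
7521667, 0.16967737674713135), (0.09829476475715637, 0.48341232538223267), 87.82843780517578)
side rack [242.2, 226.8] 0.97 2309
  top 1254 ((0.48192083835601807, -0.013372141867876053), (0.06525249034166336, 0.18021249771118164), 80.5341796875)
side rack [268.9, 286.4] 0.72 2255
  top 1232 ((0.5621134638786316, -0.2046268731355667), (0.0606544055044651, 0.1775655746459961), 88.8901138305664)
side rack [392.5, 330.5] 0.59 4723
  top 2990 ((0.7431741952896118, -0.32457178831100464), (0.06423283368349075, 0.1808181256055832), 87.10884857177734)
side rack [279.3, 267.5] 0.28 313
  top 82 ((0.5618432760238647, -0.20239566266536713), (0.029431937262415886, 0.02732042782008648), 75.61467742919922)
```

View pics/crop0.png

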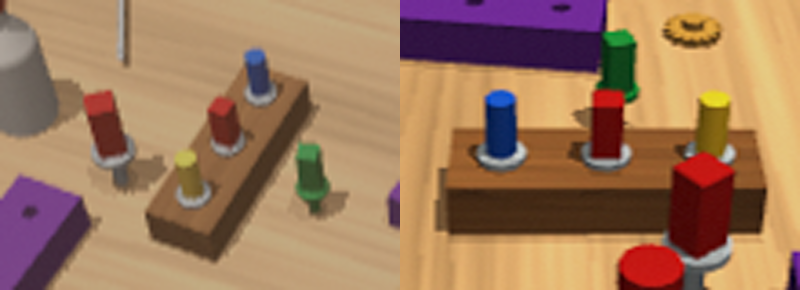

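The crop confirms it: the red square-handled pin is in the wooden rack's middle hole, and the larger red decoy stands free beside it. Moving above it to look with the wrist camera.

```bash
python3 -m jog '[[[0.012,0.022,-0.003],[0,0,0]],[[0.024,0.046,-0.006],[0,0,0]],[[0.038,0.075,-0.01],[0,0,0]],[[0.053,0.105,-0.015],[0,0,0]],[[0.068,0.135,-0.02],[0,0,0]],[[0.083,0.165,-0.025],[0,0,0]],[[0.098,0.195,-0.03],[0,0,0]],[[0.113,0.225,-0.03],[0,0,0]],[[0.128,0.255,-0.03],[0,0,0]],[[0.143,0.285,-0.03],[0,0,0]]]' 0.045; python3 -m jog '[[[0.013,0.026,0],[0,0,0.5]],[[0.027,0.052,0],[0,0,1]],[[0.041,0.078,0],[0,0,1.6]],[[0.054,0.104,0],[0,0,2.2]],[[0.067,0.13,0],[0,0,2.8]],[[0.078,0.148,0],[0,0,3.4]],[[0.084,0.158,0],[0,0,4]],[[0.087,0.165,0],[0,0,4.5]],[[0.087,0.165,0],[0,0,4.7]],[[0.087,0.165,0],[0,0,4.7]]]'
python3 - <<'E'
from h import *
s=r.sense(); print(s['tcp_pos'],s['ee_rot'],s['wrist_force'])
im,d=r.capture("wrist"); cv2.imwrite("pics/w1.png",im); np.savez("w1.npz",im=im,d=d,p=s['tcp_pos'],R=s['ee_rot'])
E
```

```text
time_s: 1.33
tcp_pos: [0.4412, -0.3445, 0.253]
ee_rot: [[-0.362, 0.932, 0.001], [0.932, 0.362, -0.0], [-0.001, 0.001, -1.0]]
wrist_force: [0.1, 0.2, 0.3]
gripper_width: 0.526
time_s: 2.17
tcp_pos: [0.5626, -0.2048, 0.2524]
ee_rot: [[0.038, 0.999, -0.0], [0.999, -0.038, 0.0], [0.0, -0.0, -1.0]]
wrist_force: [-0.4, -0.6, 0.2]
gripper_width: 0.515
[ 0.56258717 -0.20483254  0.2524344 ] [[ 3.84856741e-02  9.99259106e-01 -3.04778279e-04]
 [ 9.99259152e-01 -3.84856625e-02  4.38555176e-05]
 [ 3.20934313e-05 -3.06240294e-04 -9.99999953e-01]] [-0.42654249 -0.63822562  0.15781726]
```

View pics/w1.png

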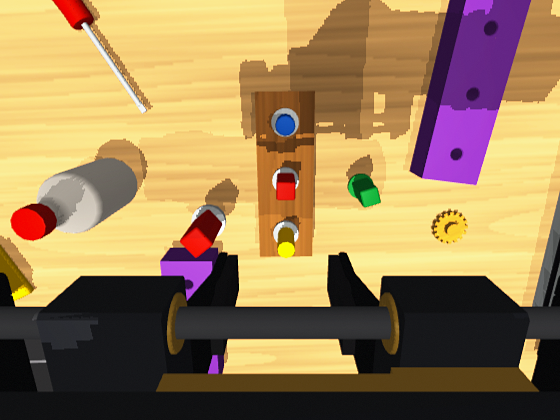

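The wrist view shows blue (285,123), red lock pin (286,187) and yellow (286,248) in the wooden rack. The decoys are big red (203,230) and green (366,190). Measuring the pin.

Run:
```python
from h import *
f=np.load("w1.npz"); im,d,p,R=f['im'],f['d'],f['p'],f['R']
W=cloud("wrist",d,(p,R))
hsv=cv2.cvtColor(im,cv2.COLOR_BGR2HSV)
for nm,m in (("red",((hsv[...,0]<6)|(hsv[...,0]>174))&(hsv[...,1]>170)),("green",(abs(hsv[...,0].astype(int)-65)<15)&(hsv[...,1]>170)),("blue",(abs(hsv[...,0].astype(int)-112)<10)&(hsv[...,1]>150)),("yel",(abs(hsv[...,0].astype(int)-28)<5)&(hsv[...,1]>220))):
    k,l,st,ce=cv2.connectedComponentsWithStats(m.astype(np.uint8))
    for i in range(1,k):
        if 80<st[i,4]<6000:
            P=W[l==i]; zt=np.percentile(P[:,2],97); T=P[abs(P[:,2]-zt)<.004]
            print(nm,ce[i].round(),st[i,4],"ztop",zt.round(4),T.mean(0).round(4),cv2.minAreaRect(T[:,:2].astype(np.float32)))
m=np.zeros(d.shape,bool); m[85:260,240:330]=1
T=W[m&(abs(W[...,2]-.04)<.004)][:,:2].astype(np.float32); print(cv2.minAreaRect(T))
print(world("wrist",d,286,187,(p,R)), np.median(W[100:120,100:200].reshape(-1,3),0))
```

```text
red [75. 12.] 701 ztop 0.0258 [ 0.3899 -0.4053  0.024 ] ((0.3876551687717438, -0.40556278824806213), (0.026602542027831078, 0.018448980525135994), 29.530668258666992)
red [285. 187.] 463 ztop 0.0915 [ 0.5615 -0.2022  0.09  ] ((0.5616991519927979, -0.2024274319410324), (0.01704549416899681, 0.01779271475970745), 87.45222473144531)
red [ 33. 221.] 1252 ztop 0.1514 [ 0.5655 -0.4049  0.1501] ((0.5660814046859741, -0.4056856632232666), (0.026469608768820763, 0.027470655739307404), 18.824357986450195)
red [201. 234.] 1105 ztop 0.1067 [ 0.6037 -0.2875  0.1055] ((0.6043813824653625, -0.28809499740600586), (0.023735743016004562, 0.024631008505821228), 36.51456832885742)
green [364. 190.] 704 ztop 0.081 [ 0.5731 -0.1208  0.0798] ((0.5734517574310303, -0.12053921818733215), (0.017742078751325607, 0.017247166484594345), 15.477046012878418)
blue [285. 125.] 319 ztop 0.0914 [ 0.5018 -0.2005  0.09  ] ((0.5018787980079651, -0.2005312293767929), (0.01689380407333374, 0.01615576446056366), 43.39785385131836)
yel [286. 249.] 221 ztop 0.0915 [ 0.6214 -0.2038  0.09  ] ((0.6213663816452026, -0.20366202294826508), (0.015894277021288872, 0.01595594547688961), 88.29685974121094)
yel [ 20. 293.] 137 ztop 0.0145 [ 0.704  -0.5467  0.0121] ((0.7039388418197632, -0.5472424626350403), (0.010412774980068207, 0.024575626477599144), 25.888214111328125)
((0.5620063543319702, -0.20230619609355927), (0.06014201417565346, 0.17944146692752838), 88.28903198242188)
[ 0.55847862 -0.20143394  0.09013488] [ 4.85740525e-01 -3.50478688e-01  2.56452205e-04]
```

```bash
python3 -m jog '[[[0.001,0,0.01],[0,0,0]],[[0.0025,-0.001,0.03],[0,0,0]],[[0.0025,-0.001,0.055],[0,0,0]],[[0.0025,-0.001,0.08],[0,0,0]],[[0.0025,-0.001,0.105],[0,0,0]],[[0.0025,-0.001,0.13],[0,0,0]],[[0.0025,-0.001,0.15],[0,0,0]],[[0.0025,-0.001,0.17],[0,0,0]],[[0.0025,-0.001,0.185],[0,0,0]],[[0.0025,-0.001,0.195],[0,0,0]]]'
python3 - <<'E'
from h import *
s=r.sense(); print(s['tcp_pos'],s['wrist_force'])
im,d=r.capture("wrist"); cv2.imwrite("pics/w2.png",im)
E
```

```text
time_s: 3.05
tcp_pos: [0.5598, -0.2029, 0.0551]
ee_rot: [[0.04, 0.999, -0.004], [0.999, -0.04, 0.001], [0.001, -0.004, -1.0]]
wrist_force: [-0.1, 0.4, 0.0]
gripper_width: 0.519
[ 0.55975507 -0.20293198  0.05511644] [-0.12432787  0.40174341  0.01901453]
```

View pics/w2.png

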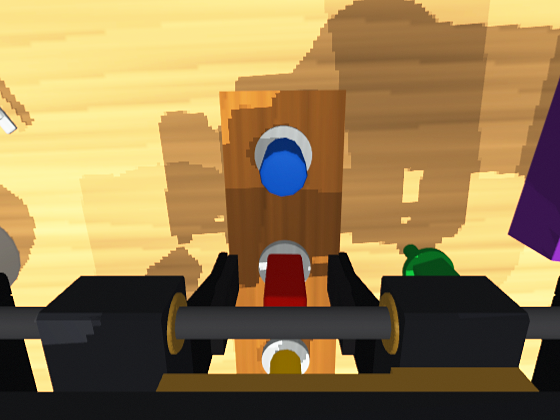

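The handle (285,280) is centred between the fingers, and all other pins are clear. Closing, then lifting.

```bash
python3 -m jog '[[[0,0.001,0],[0,0,0]],[[0,0.001,0],[0,0,0]],[[0,0.001,0],[0,0,0]],[[0,0.001,0],[0,0,0]],[[0,0.001,0],[0,0,0]],[[0,0.001,0],[0,0,0]],[[0,0.001,0],[0,0,0]],[[0,0.001,0],[0,0,0]],[[0,0.001,0],[0,0,0]],[[0,0.001,0],[0,0,0]]]' 0
python3 -m jog '[[[0,0,-0.005],[0,0,0]],[[0,0,-0.012],[0,0,0]],[[0,0,-0.022],[0,0,0]],[[0,0,-0.035],[0,0,0]],[[0,0,-0.05],[0,0,0]],[[0,0,-0.07],[0,0,0]],[[0,0,-0.09],[0,0,0]],[[0,0,-0.105],[0,0,0]],[[0,0,-0.11],[0,0,0]],[[0,0,-0.11],[0,0,0]]]'
python3 - <<'E'
from h import *
s=r.sense(); print(s['tcp_pos'],s['ee_rot'],s['wrist_force'])
im,d=r.capture("wrist"); cv2.imwrite("pics/w3.png",im)
im,d=r.capture("side"); cv2.imwrite("pics/s3.png",cv2.resize(im[150:330,180:420],None,fx=3,fy=3))
E
```

```text
time_s: 3.93
tcp_pos: [0.5632, -0.2026, 0.0584]
ee_rot: [[0.039, 0.999, 0.001], [0.999, -0.039, -0.0], [-0.0, 0.001, -1.0]]
wrist_force: [-1.0, 0.3, 5.9]
gripper_width: 0.201
time_s: 4.77
tcp_pos: [0.5634, -0.2027, 0.1695]
ee_rot: [[0.039, 0.999, 0.004], [0.999, -0.039, -0.0], [-0.0, 0.004, -1.0]]
wrist_force: [-0.6, -0.3, -1.2]
gripper_width: 0.205
[ 0.56341056 -0.20268998  0.16949668] [[ 3.93216345e-02  9.99220132e-01  3.59690652e-03]
 [ 9.99226580e-01 -3.93205601e-02 -3.68974465e-04]
 [-2.27254334e-04  3.60863328e-03 -9.99993463e-01]] [-0.55066577 -0.27290729 -1.15250641]
```

View pics/s3.png

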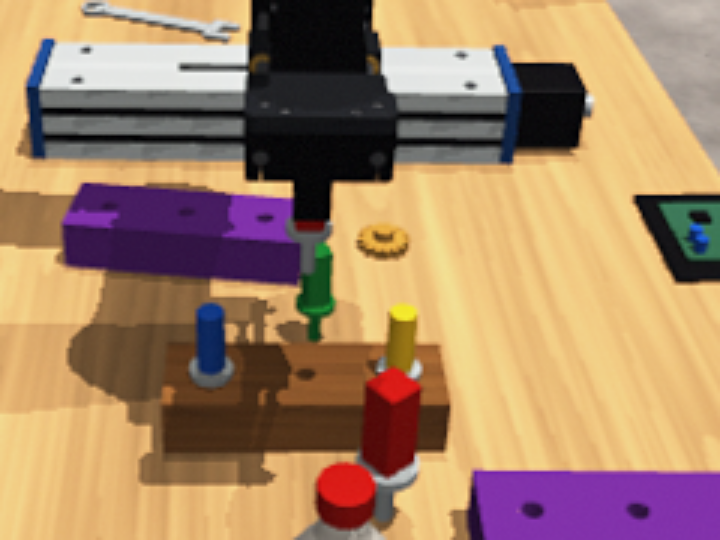

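View pics/w3.png

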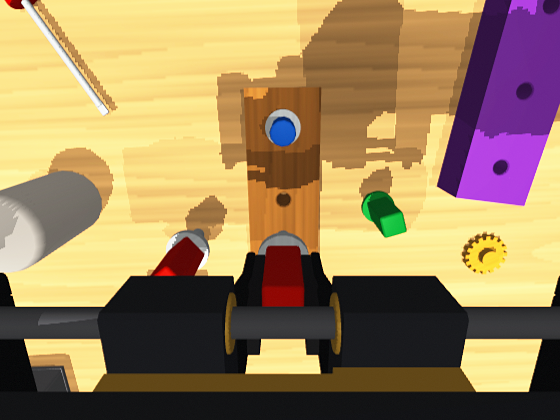

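Pin is lifted out; the middle hole is empty at (283,199). Carrying it above the groove's near part.

```bash
python3 -m jog '[[[0.005,-0.001,-0.01],[0,0,0]],[[0.015,-0.003,-0.02],[0,0,0]],[[0.03,-0.006,-0.03],[0,0,0]],[[0.05,-0.01,-0.03],[0,0,0]],[[0.075,-0.014,-0.03],[0,0,0]],[[0.1,-0.018,-0.03],[0,0,0]],[[0.125,-0.022,-0.03],[0,0,0]],[[0.15,-0.026,-0.03],[0,0,0]],[[0.175,-0.03,-0.03],[0,0,0]],[[0.2,-0.034,-0.03],[0,0,0]]]'
python3 -m jog '[[[0.025,-0.004,0],[0,0,0]],[[0.05,-0.008,0],[0,0,0]],[[0.075,-0.012,0],[0,0,0]],[[0.1,-0.016,0],[0,0,0]],[[0.125,-0.02,0],[0,0,0]],[[0.145,-0.024,0],[0,0,0]],[[0.16,-0.028,0],[0,0,0]],[[0.17,-0.03,0],[0,0,0]],[[0.174,-0.031,0],[0,0,0]],[[0.174,-0.031,0],[0,0,0]]]'
python3 - <<'E'
from h import *
s=r.sense(); print(s['tcp_pos'],s['ee_rot'],s['wrist_force'])
im,d=r.capture("wrist"); cv2.imwrite("pics/w4.png",im); np.savez("w4.npz",im=im,d=d,p=s['tcp_pos'],R=s['ee_rot'])
E
```

```text
time_s: 5.7
tcp_pos: [0.536, 0.0005, 0.1982]
ee_rot: [[0.039, 0.999, 0.0], [0.999, -0.039, 0.0], [0.0, 0.0, -1.0]]
wrist_force: [-0.0, 0.7, -1.3]
gripper_width: 0.204
time_s: 6.53
tcp_pos: [0.5121, 0.1745, 0.1978]
ee_rot: [[0.038, 0.999, 0.0], [0.999, -0.038, 0.0], [0.0, 0.0, -1.0]]
wrist_force: [-0.6, -0.9, -0.8]
gripper_width: 0.208
[0.51213752 0.17452862 0.19780359] [[ 3.78665825e-02  9.99282794e-01  1.39637129e-04]
 [ 9.99282803e-01 -3.78665874e-02  3.27921135e-05]
 [ 3.80561763e-05  1.38295257e-04 -9.99999990e-01]] [-0.63734084 -0.8937659  -0.75849962]
```

View pics/w4.png

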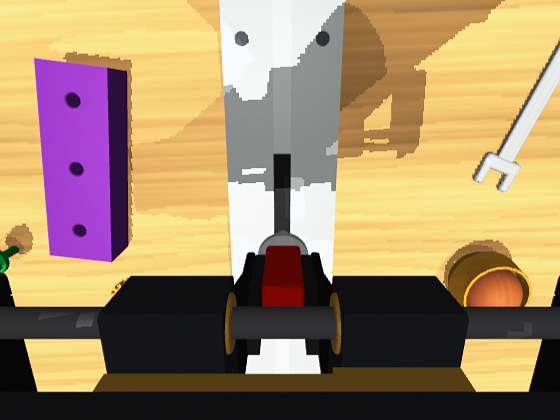

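The groove shows at columns ~274–291, with its near end at row 154. Measuring its line in the world frame.

Run:
```python
from h import *
f=np.load("w4.npz"); im,d,p,R=f['im'],f['d'],f['p'],f['R']
c=r.calibration('wrist');T=c['tool_from_camera']
o=R@T[:3,3]+p
def ray(u,v,z=.07):
    q=R@T[:3,:3]@np.array([(u-c['cx'])/c['fx'],(v-c['cy'])/c['fy'],1]); return o+q*(z-o[2])/q[2]
g=cv2.cvtColor(im,cv2.COLOR_BGR2GRAY).astype(float)
L=[];Rr=[]
for v in range(162,228,3):
    row=g[v,262:304]; gr=np.diff(row)
    a=262+np.argmin(gr)+.5; b=262+np.argmax(gr)+.5
    L.append(ray(a,v)); Rr.append(ray(b,v))
L=np.array(L);Rr=np.array(Rr)
for A in (L,Rr): print(np.polyfit(A[:,0],A[:,1],1), A[[0,-1]].round(4))
m=(L+Rr)/2; k=np.polyfit(m[:,0],m[:,1],1); print("mid",k,np.degrees(np.arctan(k[0])),"w",(Rr-L)[:,1].mean())
col=g[130:180,278:287].mean(1); v=130+np.argmin(np.diff(col))+.5; print("near end",v,ray(282.5,v))
W=cloud("wrist",d,(p,R)); M=abs(W[...,2]-.07)<.003
M[:, :200]=0; M[:,380:]=0
ys=[]
for v in range(5,230,5):
    q=np.where(M[v])[0]
    if len(q)>30: ys.append((W[v,q[0],:2]+W[v,q[-1],:2])/2)
ys=np.array(ys); k2=np.polyfit(ys[:,0],ys[:,1],1); print("body mid",k2,np.degrees(np.arctan(k2[0])))
for x in (.48,.55,.6): print(x,np.polyval(k,x),np.polyval(k2,x))
print("TCP yaw",np.degrees(np.arctan2(R[1,1],R[0,1])))
```

```text
[0.0329076  0.14886719] [[0.4782 0.1684 0.07  ]
 [0.5329 0.166  0.07  ]]
[-0.05309172  0.20788355] [[0.4787 0.1823 0.07  ]
 [0.5334 0.1798 0.07  ]]
mid [-0.01034301  0.17848968] -0.5925898794073832 w 0.015553927181412963
near end 153.5 [0.47155113 0.17605614 0.07      ]
body mid [-0.03815003  0.19330316] -2.184775969212496
0.48 0.17352503194959337 0.1749911479150838
0.55 0.17280102101784564 0.17232064608833395
0.6 0.17228387035231157 0.17041314478351263
TCP yaw -2.1701144872650677
```

```bash
python3 -m jog '[[[0,-0.006,0],[0,0,0]],[[-0.0008,-0.014,0],[0,0,0]],[[-0.0008,-0.021,0.01],[0,0,0]],[[-0.0008,-0.021,0.025],[0,0,0]],[[-0.0008,-0.021,0.04],[0,0,0]],[[-0.0008,-0.021,0.052],[0,0,0]],[[-0.0008,-0.021,0.062],[0,0,0]],[[-0.0008,-0.021,0.068],[0,0,0]],[[-0.0008,-0.021,0.07],[0,0,0]],[[-0.0008,-0.021,0.07],[0,0,0]]]'
python3 - <<'E'
from h import *
s=r.sense(); print(s['tcp_pos'],s['ee_rot'],s['wrist_force'])
im,d=r.capture("wrist"); cv2.imwrite("pics/w5.png",im)
im2,d=r.capture("side"); cv2.imwrite("pics/s5.png",cv2.resize(im2[120:220,180:320],None,fx=5,fy=5,interpolation=cv2.INTER_CUBIC))
im3,d=r.capture("scene"); cv2.imwrite("pics/c5.png",cv2.resize(im3[150:250,280:400],None,fx=5,fy=5,interpolation=cv2.INTER_CUBIC))
E
```

```text
time_s: 7.42
tcp_pos: [0.4913, 0.1734, 0.1274]
ee_rot: [[0.04, 0.999, -0.0], [0.999, -0.04, -0.0], [-0.0, -0.0, -1.0]]
wrist_force: [1.1, 0.2, -1.6]
gripper_width: 0.204
[0.49128848 0.17343129 0.12737776] [[ 3.95767245e-02  9.99216446e-01 -4.20194064e-04]
 [ 9.99216428e-01 -3.95769110e-02 -4.45174054e-04]
 [-4.61455219e-04 -4.02246281e-04 -9.99999813e-01]] [ 1.07827935  0.16884313 -1.63369248]
```

View pics/s5.png

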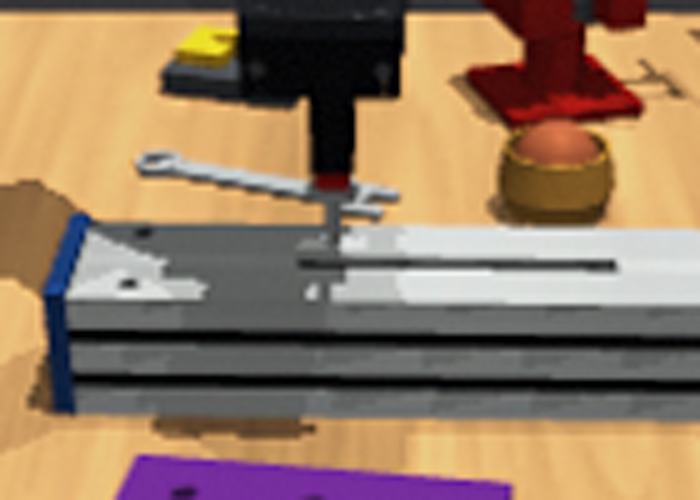

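View pics/w5.png

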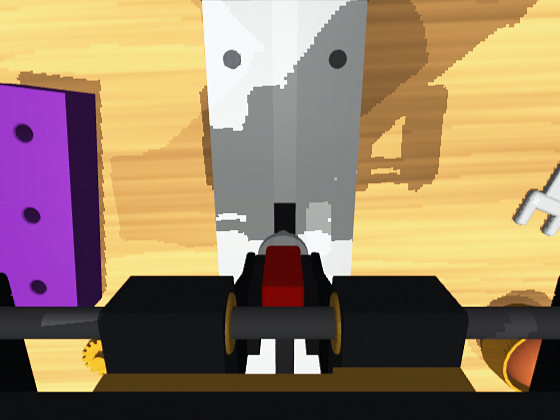

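View pics/c5.png

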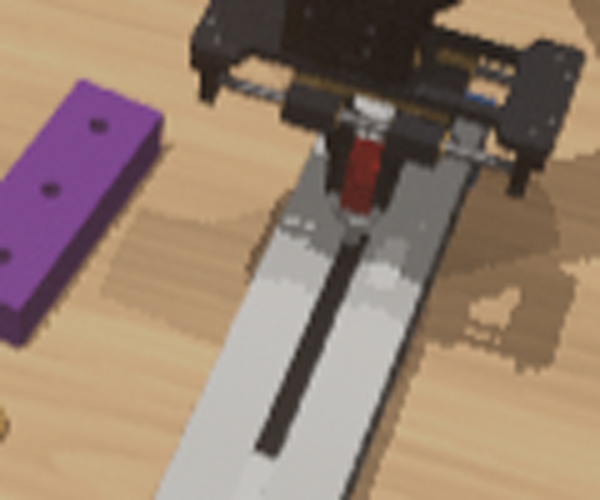

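Pin is upright above the groove's near end. The groove centre (col ~285) sits ~1 mm to the +y side of the pin (col ~283), so I'll correct that and settle.

```bash
cat > lat.py <<'E'
from h import *
s=r.sense(); p,R=s['tcp_pos'],s['ee_rot']
im,d=r.capture("wrist"); c=r.calibration('wrist');T=c['tool_from_camera']; o=T[:3,3]
g=cv2.cvtColor(im,cv2.COLOR_BGR2GRAY).astype(float)
zt=p[2]-.07
out=[]
for v in range(207,230,2):
    gr=np.diff(g[v,266:304]); a=266+np.argmin(gr)+.5;b=266+np.argmax(gr)+.5
    if 15<b-a<27:
        for u in (a,b):
            q=T[:3,:3]@np.array([(u-c['cx'])/c['fx'],(v-c['cy'])/c['fy'],1]); out.append((o+q*(zt-o[2])/q[2]))
out=np.array(out).reshape(-1,2,3)
print("groove centre in tool x (mm) at tool y:",(out.mean(1)[:,:2]*1e3).round(2).tolist(),"widths",((out[:,1]-out[:,0])[:,0]*1e3).round(1))
print(s['time_s'],p.round(4),s['wrist_force'].round(2))
E
python3 -m jog '[[[0.0011,0,0],[0,0,0]],[[0.0011,0,0],[0,0,0]],[[0.0011,0,0],[0,0,0]],[[0.0011,0,0],[0,0,0]],[[0.0011,0,0],[0,0,0]],[[0.0011,0,0],[0,0,0]],[[0.0011,0,0],[0,0,0]],[[0.0011,0,0],[0,0,0]],[[0.0011,0,0],[0,0,0]],[[0.0011,0,0],[0,0,0]]]'
python3 lat.py
```

```text
time_s: 8.4
tcp_pos: [0.4914, 0.1748, 0.1275]
ee_rot: [[0.039, 0.999, -0.0], [0.999, -0.039, -0.0], [-0.0, -0.0, -1.0]]
wrist_force: [0.3, -0.8, -0.8]
gripper_width: 0.204
groove centre in tool x (mm) at tool y: [[-0.26, -16.74], [-0.26, -15.39], [-0.26, -14.04], [-0.26, -12.68], [-0.26, -11.31], [-0.26, -9.94], [-0.26, -8.57], [-0.26, -7.19], [-0.26, -5.8], [-0.26, -4.41], [-0.26, -3.02], [-0.27, -1.61]] widths [13.5 13.6 13.6 13.6 13.6 13.7 13.7 13.7 13.7 13.8 13.8 13.8]
8.4 [0.4914 0.1748 0.1275] [ 0.29 -0.82 -0.76]
```

Aligned within 0.3 mm and parallel. Descending gently to press.

```bash
python3 -m jog '[[[-0.0003,0,0.003],[0,0,0]],[[-0.0003,0,0.006],[0,0,0]],[[-0.0003,0,0.008],[0,0,0]],[[-0.0003,0,0.01],[0,0,0]],[[-0.0003,0,0.011],[0,0,0]],[[-0.0003,0,0.012],[0,0,0]],[[-0.0003,0,0.013],[0,0,0]],[[-0.0003,0,0.0135],[0,0,0]],[[-0.0003,0,0.014],[0,0,0]],[[-0.0003,0,0.014],[0,0,0]]]'
python3 -m jog '[[[0,0,0.0005],[0,0,0]],[[0,0,0.001],[0,0,0]],[[0,0,0.0015],[0,0,0]],[[0,0,0.002],[0,0,0]],[[0,0,0.0025],[0,0,0]],[[0,0,0.0025],[0,0,0]],[[0,0,0.0025],[0,0,0]],[[0,0,0.0025],[0,0,0]],[[0,0,0.0025],[0,0,0]],[[0,0,0.0025],[0,0,0]]]'
```

```text
time_s: 9.28
tcp_pos: [0.4915, 0.1745, 0.1138]
ee_rot: [[0.039, 0.999, 0.0], [0.999, -0.039, 0.0], [0.0, 0.0, -1.0]]
wrist_force: [-1.6, 0.5, 1.1]
gripper_width: 0.205
time_s: 10.12
tcp_pos: [0.4916, 0.1746, 0.1112]
ee_rot: [[0.039, 0.999, 0.0], [0.999, -0.039, 0.0], [0.0, 0.0, -1.0]]
wrist_force: [-1.1, -0.3, 5.0]
gripper_width: 0.205
```

Contact is felt: about 6 N net. Now sliding along +x in 3 mm steps, each guarded on the force.

```bash
cat > g.py <<'E'
from station import r
import sys,numpy as np
s=r.sense();f=s['wrist_force'];p=s['tcp_pos']
print("t%.2f x%.4f y%.4f z%.4f F"%(s['time_s'],*p),f.round(1))
sys.exit(0 if f[2]>2.8 and f[2]<8 and np.hypot(f[0],f[1])<5 else 1)
E
python3 -m jog '[[[0,0.0005,0],[0,0,0]],[[0,0.001,0],[0,0,0]],[[0,0.0015,0],[0,0,0]],[[0,0.002,0],[0,0,0]],[[0,0.0025,0],[0,0,0]],[[0,0.003,0],[0,0,0]],[[0,0.003,0],[0,0,0]],[[0,0.003,0],[0,0,0]],[[0,0.003,0],[0,0,0]],[[0,0.003,0],[0,0,0]]]' >/dev/null; python3 g.py && python3 -m jog '[[[0,0.0005,0],[0,0,0]],[[0,0.001,0],[0,0,0]],[[0,0.0015,0],[0,0,0]],[[0,0.002,0],[0,0,0]],[[0,0.0025,0],[0,0,0]],[[0,0.003,0],[0,0,0]],[[0,0.003,0],[0,0,0]],[[0,0.003,0],[0,0,0]],[[0,0.003,0],[0,0,0]],[[0,0.003,0],[0,0,0]]]' >/dev/null && python3 g.py
```

```text
t10.95 x0.4943 y0.1742 z0.1109 F [-3.6 -0.3  4.2]
t11.78 x0.4976 y0.1744 z0.1111 F [-3.4 -0.7  3.6]
```

```bash
python3 -m jog '[[[0,0.0005,0],[0,0,0]],[[0,0.001,0],[0,0,0]],[[0,0.0015,0],[0,0,0]],[[0,0.002,0],[0,0,0]],[[0,0.0025,0],[0,0,0]],[[0,0.003,0],[0,0,0]],[[0,0.003,0],[0,0,0]],[[0,0.003,0],[0,0,0]],[[0,0.003,0],[0,0,0]],[[0,0.003,0],[0,0,0]]]' >/dev/null; python3 g.py && python3 -m jog '[[[0,0.0005,0],[0,0,0]],[[0,0.001,0],[0,0,0]],[[0,0.0015,0],[0,0,0]],[[0,0.002,0],[0,0,0]],[[0,0.0025,0],[0,0,0]],[[0,0.003,0],[0,0,0]],[[0,0.003,0],[0,0,0]],[[0,0.003,0],[0,0,0]],[[0,0.003,0],[0,0,0]],[[0,0.003,0],[0,0,0]]]' >/dev/null && python3 g.py
```

```text
t12.62 x0.5006 y0.1742 z0.1111 F [-2.1 -0.4  4.4]
t13.45 x0.5036 y0.1740 z0.1111 F [-3.2 -0.   4.3]
```

Run:
```python
from h import *
im2,d=r.capture("side"); cv2.imwrite("pics/s6.png",cv2.resize(im2[120:220,180:320],None,fx=5,fy=5,interpolation=cv2.INTER_CUBIC))
```

```text
(no output)
```

View pics/s6.png

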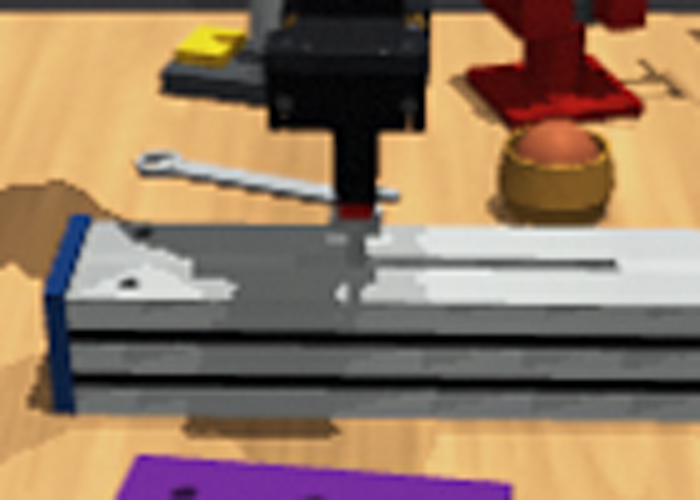

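The pin is still upright in the groove and the force is steady. Continuing in guarded steps.

```bash
python3 -m jog '[[[0,0.0005,0],[0,0,0]],[[0,0.001,0],[0,0,0]],[[0,0.0015,0],[0,0,0]],[[0,0.002,0],[0,0,0]],[[0,0.0025,0],[0,0,0]],[[0,0.003,0],[0,0,0]],[[0,0.003,0],[0,0,0]],[[0,0.003,0],[0,0,0]],[[0,0.003,0],[0,0,0]],[[0,0.003,0],[0,0,0]]]' >/dev/null; python3 g.py && python3 -m jog '[[[0,0.0005,0],[0,0,0]],[[0,0.001,0],[0,0,0]],[[0,0.0015,0],[0,0,0]],[[0,0.002,0],[0,0,0]],[[0,0.0025,0],[0,0,0]],[[0,0.003,0],[0,0,0]],[[0,0.003,0],[0,0,0]],[[0,0.003,0],[0,0,0]],[[0,0.003,0],[0,0,0]],[[0,0.003,0],[0,0,0]]]' >/dev/null && python3 g.py && python3 -m jog '[[[0,0.0005,0],[0,0,0]],[[0,0.001,0],[0,0,0]],[[0,0.0015,0],[0,0,0]],[[0,0.002,0],[0,0,0]],[[0,0.0025,0],[0,0,0]],[[0,0.003,0],[0,0,0]],[[0,0.003,0],[0,0,0]],[[0,0.003,0],[0,0,0]],[[0,0.003,0],[0,0,0]],[[0,0.003,0],[0,0,0]]]' >/dev/null && python3 g.py && python3 -m jog '[[[0,0.0005,0],[0,0,0]],[[0,0.001,0],[0,0,0]],[[0,0.0015,0],[0,0,0]],[[0,0.002,0],[0,0,0]],[[0,0.0025,0],[0,0,0]],[[0,0.003,0],[0,0,0]],[[0,0.003,0],[0,0,0]],[[0,0.003,0],[0,0,0]],[[0,0.003,0],[0,0,0]],[[0,0.003,0],[0,0,0]]]' >/dev/null && python3 g.py
```

```text
t14.33 x0.5066 y0.1740 z0.1111 F [-3.9  0.   3.5]
t15.17 x0.5095 y0.1738 z0.1111 F [-2.8 -0.2  4.3]
t16.00 x0.5126 y0.1737 z0.1111 F [-2.9  0.4  3.3]
t16.83 x0.5157 y0.1736 z0.1112 F [-2.3 -1.3  4.5]
```

```bash
sed -i 's/f\[2\]>2.8/f[2]>1.8/' g.py; python3 -m jog '[[[0,0.0005,0],[0,0,0]],[[0,0.001,0],[0,0,0]],[[0,0.0015,0],[0,0,0]],[[0,0.002,0],[0,0,0]],[[0,0.0025,0],[0,0,0]],[[0,0.003,0],[0,0,0]],[[0,0.003,0],[0,0,0]],[[0,0.003,0],[0,0,0]],[[0,0.003,0],[0,0,0]],[[0,0.003,0],[0,0,0]]]' >/dev/null; python3 g.py && python3 -m jog '[[[0,0.0005,0],[0,0,0]],[[0,0.001,0],[0,0,0]],[[0,0.0015,0],[0,0,0]],[[0,0.002,0],[0,0,0]],[[0,0.0025,0],[0,0,0]],[[0,0.003,0],[0,0,0]],[[0,0.003,0],[0,0,0]],[[0,0.003,0],[0,0,0]],[[0,0.003,0],[0,0,0]],[[0,0.003,0],[0,0,0]]]' >/dev/null && python3 g.py && python3 -m jog '[[[0,0.0005,0],[0,0,0]],[[0,0.001,0],[0,0,0]],[[0,0.0015,0],[0,0,0]],[[0,0.002,0],[0,0,0]],[[0,0.0025,0],[0,0,0]],[[0,0.003,0],[0,0,0]],[[0,0.003,0],[0,0,0]],[[0,0.003,0],[0,0,0]],[[0,0.003,0],[0,0,0]],[[0,0.003,0],[0,0,0]]]' >/dev/null && python3 g.py && python3 -m jog '[[[0,0.0005,0],[0,0,0]],[[0,0.001,0],[0,0,0]],[[0,0.0015,0],[0,0,0]],[[0,0.002,0],[0,0,0]],[[0,0.0025,0],[0,0,0]],[[0,0.003,0],[0,0,0]],[[0,0.003,0],[0,0,0]],[[0,0.003,0],[0,0,0]],[[0,0.003,0],[0,0,0]],[[0,0.003,0],[0,0,0]]]' >/dev/null && python3 g.py  && python3 -m jog '[[[0,0.0005,0],[0,0,0]],[[0,0.001,0],[0,0,0]],[[0,0.0015,0],[0,0,0]],[[0,0.002,0],[0,0,0]],[[0,0.0025,0],[0,0,0]],[[0,0.003,0],[0,0,0]],[[0,0.003,0],[0,0,0]],[[0,0.003,0],[0,0,0]],[[0,0.003,0],[0,0,0]],[[0,0.003,0],[0,0,0]]]' >/dev/null && python3 g.py
```

```text
t17.67 x0.5188 y0.1736 z0.1110 F [ 0.5 -0.7 -1.9]
```

Upward force dropped (about 5 N to about −1 N) at TCP x=0.5188, so the tip has dropped in. Edging forward about 1.2 mm to centre, then sinking a little.

```bash
python3 -m jog '[[[0,0.0003,0],[0,0,0]],[[0,0.0006,0],[0,0,0]],[[0,0.0009,0],[0,0,0]],[[0,0.0012,0],[0,0,0]],[[0,0.0012,0.0005],[0,0,0]],[[0,0.0012,0.001],[0,0,0]],[[0,0.0012,0.0015],[0,0,0]],[[0,0.0012,0.002],[0,0,0]],[[0,0.0012,0.002],[0,0,0]],[[0,0.0012,0.002],[0,0,0]]]'
```

```text
time_s: 18.5
tcp_pos: [0.5195, 0.1734, 0.109]
ee_rot: [[0.039, 0.999, -0.0], [0.999, -0.039, -0.0], [-0.0, -0.0, -1.0]]
wrist_force: [0.1, -0.9, -0.4]
gripper_width: 0.208
```

```bash
python3 -m jog '[[[0,0,0.0005],[0,0,0]],[[0,0,0.001],[0,0,0]],[[0,0,0.002],[0,0,0]],[[0,0,0.003],[0,0,0]],[[0,0,0.004],[0,0,0]],[[0,0,0.005],[0,0,0]],[[0,0,0.006],[0,0,0]],[[0,0,0.007],[0,0,0]],[[0,0,0.007],[0,0,0]],[[0,0,0.007],[0,0,0]]]'
```

```text
time_s: 19.33
tcp_pos: [0.5195, 0.1734, 0.102]
ee_rot: [[0.039, 0.999, -0.0], [0.999, -0.039, -0.0], [-0.0, -0.0, -1.0]]
wrist_force: [-0.5, -0.2, -0.4]
gripper_width: 0.202
```

```bash
python3 -m jog '[[[0,0,0.001],[0,0,0]],[[0,0,0.002],[0,0,0]],[[0,0,0.003],[0,0,0]],[[0,0,0.004],[0,0,0]],[[0,0,0.005],[0,0,0]],[[0,0,0.006],[0,0,0]],[[0,0,0.007],[0,0,0]],[[0,0,0.008],[0,0,0]],[[0,0,0.009],[0,0,0]],[[0,0,0.009],[0,0,0]]]'; python3 -m jog '[[[0,0,0.0005],[0,0,0]],[[0,0,0.001],[0,0,0]],[[0,0,0.0015],[0,0,0]],[[0,0,0.002],[0,0,0]],[[0,0,0.0025],[0,0,0]],[[0,0,0.003],[0,0,0]],[[0,0,0.003],[0,0,0]],[[0,0,0.003],[0,0,0]],[[0,0,0.003],[0,0,0]],[[0,0,0.003],[0,0,0]]]'
```

```text
time_s: 20.17
tcp_pos: [0.5195, 0.1734, 0.0928]
ee_rot: [[0.039, 0.999, -0.0], [0.999, -0.039, -0.0], [-0.0, -0.0, -1.0]]
wrist_force: [-0.4, -0.0, -0.3]
gripper_width: 0.203
time_s: 21.0
tcp_pos: [0.5196, 0.1734, 0.0901]
ee_rot: [[0.039, 0.999, 0.0], [0.999, -0.039, -0.0], [-0.0, 0.0, -1.0]]
wrist_force: [-0.5, 0.2, -0.9]
gripper_width: 0.204
```

Almost home and no resistance. Going down in 0.5 mm rows for the last bit, with a look.

```bash
python3 -m jog '[[[0,0,0.0003],[0,0,0]],[[0,0,0.0006],[0,0,0]],[[0,0,0.0009],[0,0,0]],[[0,0,0.0012],[0,0,0]],[[0,0,0.0015],[0,0,0]],[[0,0,0.0015],[0,0,0]],[[0,0,0.0015],[0,0,0]],[[0,0,0.0015],[0,0,0]],[[0,0,0.0015],[0,0,0]],[[0,0,0.0015],[0,0,0]]]'
python3 - <<'E'
from h import *
im2,d=r.capture("side"); a=cv2.resize(im2[140:210,210:310],(400,280),interpolation=cv2.INTER_CUBIC)
im3,d=r.capture("scene"); b=cv2.resize(im3[160:230,290:390],(400,280),interpolation=cv2.INTER_CUBIC); cv2.imwrite("pics/h1.png",np.hstack([a,b]))
E
```

```text
time_s: 21.83
tcp_pos: [0.5196, 0.1734, 0.0886]
ee_rot: [[0.039, 0.999, 0.0], [0.999, -0.039, 0.0], [0.0, 0.0, -1.0]]
wrist_force: [-0.2, 0.4, -0.7]
gripper_width: 0.203
```

View pics/h1.png

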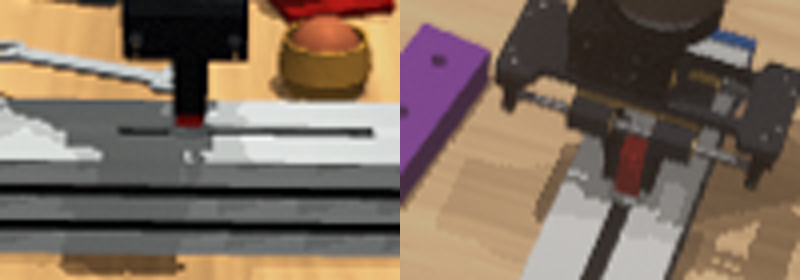

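The collar is just above the top face. Continuing down 1 mm.

```bash
python3 -m jog '[[[0,0,0.0003],[0,0,0]],[[0,0,0.0006],[0,0,0]],[[0,0,0.0009],[0,0,0]],[[0,0,0.001],[0,0,0]],[[0,0,0.001],[0,0,0]],[[0,0,0.001],[0,0,0]],[[0,0,0.001],[0,0,0]],[[0,0,0.001],[0,0,0]],[[0,0,0.001],[0,0,0]],[[0,0,0.001],[0,0,0]]]'
```

```text
time_s: 22.77
tcp_pos: [0.5197, 0.1734, 0.0884]
ee_rot: [[0.039, 0.999, 0.0], [0.999, -0.039, -0.0], [0.0, 0.0, -1.0]]
wrist_force: [-2.0, -0.5, 6.0]
gripper_width: 0.204
```

Hard contact (~7 N net): the collar is on the face. Easing off 0.8 mm, opening, and then retreating straight up.

```bash
python3 -m jog '[[[0,0,-0.0004],[0,0,0]],[[0,0,-0.0008],[0,0,0]],[[0,0,-0.0008],[0,0,0]],[[0,0,-0.0008],[0,0,0]],[[0,0,-0.0008],[0,0,0]],[[0,0,-0.0008],[0,0,0]],[[0,0,-0.0008],[0,0,0]],[[0,0,-0.0008],[0,0,0]],[[0,0,-0.0008],[0,0,0]],[[0,0,-0.0008],[0,0,0]]]'; python3 -m jog '[[[0,0,0],[0,0,0]],[[0,0,0],[0,0,0]],[[0,0,0],[0,0,0]],[[0,0,0],[0,0,0]],[[0,0,0],[0,0,0]],[[0,0,0],[0,0,0]],[[0,0,0],[0,0,0]],[[0,0,0],[0,0,0]],[[0,0,0],[0,0,0]],[[0,0,0],[0,0,0]]]' 0.045; python3 -m jog '[[[0,0,-0.003],[0,0,0]],[[0,0,-0.01],[0,0,0]],[[0,0,-0.02],[0,0,0]],[[0,0,-0.035],[0,0,0]],[[0,0,-0.05],[0,0,0]],[[0,0,-0.07],[0,0,0]],[[0,0,-0.09],[0,0,0]],[[0,0,-0.105],[0,0,0]],[[0,0,-0.11],[0,0,0]],[[0,0,-0.11],[0,0,0]]]'
python3 - <<'E'
from h import *
s=r.sense();p,R=s['tcp_pos'],s['ee_rot']
im,d=r.capture("wrist"); cv2.imwrite("pics/w9.png",im)
W=cloud("wrist",d,(p,R)); hsv=cv2.cvtColor(im,cv2.COLOR_BGR2HSV)
m=((hsv[...,0]<6)|(hsv[...,0]>174))&(hsv[...,1]>170)
m[:, :230]=0; m[:,330:]=0
P=W[m]; P=P[abs(P[:,0]-.52)<.06]; zt=np.percentile(P[:,2],95); T=P[abs(P[:,2]-zt)<.004]
print("handle top z",zt,np.median(T,0),"lower red z",P[:,2].min(), "face z",np.median(W[60:120,240:265,2]))
im2,d=r.capture("side"); a=cv2.resize(im2[130:200,210:310],(400,280),interpolation=cv2.INTER_CUBIC)
im3,d=r.capture("scene"); b=cv2.resize(im3[160:230,290:390],(400,280),interpolation=cv2.INTER_CUBIC); cv2.imwrite("pics/h9.png",np.hstack([a,b]))
E
```

```text
time_s: 23.6
tcp_pos: [0.5197, 0.1734, 0.0884]
ee_rot: [[0.039, 0.999, 0.0], [0.999, -0.039, 0.0], [0.0, 0.0, -1.0]]
wrist_force: [-0.9, -0.6, 4.1]
gripper_width: 0.198
time_s: 24.43
tcp_pos: [0.5196, 0.1734, 0.0884]
ee_rot: [[0.039, 0.999, 0.0], [0.999, -0.039, 0.0], [0.0, 0.0, -1.0]]
wrist_force: [0.8, 0.1, 0.3]
gripper_width: 0.515
time_s: 25.27
tcp_pos: [0.5204, 0.1739, 0.2007]
ee_rot: [[0.039, 0.999, 0.004], [0.999, -0.039, 0.002], [0.003, 0.004, -1.0]]
wrist_force: [-0.2, -0.1, 0.2]
gripper_width: 0.514
handle top z 0.12092618473944815 [0.51740048 0.17350337 0.1199757 ] lower red z 0.06549215477270329 face z 0.07015355397071636
```

View pics/h9.png

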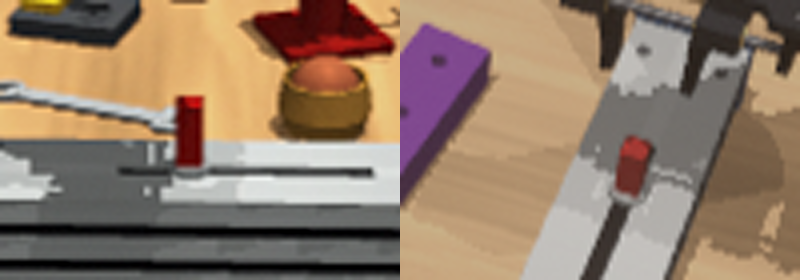

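View pics/w9.png

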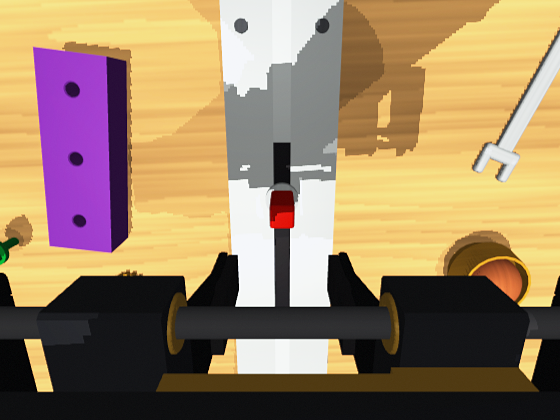

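The pin stands upright with its collar on the face (wrist view, handle at (282,210)). The handle top at z = 0.120 puts the tip at 0.040, which is home. Handing in.

```bash
python3 -m jog '[[[0,0,0],[0,0,0]],[[0,0,0],[0,0,0]],[[0,0,0],[0,0,0]],[[0,0,0],[0,0,0]],[[0,0,0],[0,0,0]],[[0,0,0],[0,0,0]],[[0,0,0],[0,0,0]],[[0,0,0],[0,0,0]],[[0,0,0],[0,0,0]],[[0,0,0],[0,0,0]]]'; python3 -c "
from station import r
print(r.finish_job())"
```

```text
time_s: 26.25
tcp_pos: [0.5196, 0.1734, 0.1984]
ee_rot: [[0.039, 0.999, 0.0], [0.999, -0.039, 0.0], [0.0, 0.0, -1.0]]
wrist_force: [-0.5, 0.9, -0.5]
gripper_width: 0.515
the job is handed in; nothing more can be done
None
```

The lock pin is in its socket and fully home, and I handed the job in at about 26 s; the hand-in gave no verdict.

- **Pick-up:** I took the smaller red square-handled pin from the middle hole of the wooden rack.
- **Search:** I felt along the band in 3 mm steps with about 5–6 N of downward push. The upward force dropped to nothing at x ≈ 0.519 m, about 48 mm from the near end.
- **Seating:** I lowered the pin until the collar met the top face with about 7 N, eased off, let go and moved up clear.

**Last checks:** The handle top is at z = 0.120 m, so the tip is at 0.040 m, which is home. The pin looks upright in all three cameras, and the gripper is open and clear about 110 mm above where it let go. No wrist reading taken at the end of a move exceeded about 7 N, but forces within a move were not recorded.

No check failed or disagreed. I did not measure the bystanders again; those in the last pictures looked undisturbed. The blue and yellow pins were last seen in place just after the lift.

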